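Close the refill flask and prime the room spray

TASK

I have just refilled the white room-spray bottle from the wide-necked glass flask. Take the stopper out of its slanted stand and lower it, in the gripper and not dropped, into the neck of the wide-necked flask until its collar sits flush on the rim, keeping the flask standing, and let go. Then prime the spray: press its cap right down and let it spring back up; leave the narrow-necked flask, the wooden skittle and the tin where they stand.

Things in the scene. Friction and masses are not known exactly. Their poses are not given: they have to be found in the camera images.
- stopper: Wooden stopper, 88 mm long, 60 g, round about its z axis. Origin: on the axis, at its collar's underside; +z to the handle end. Handle: cylinder, 30 mm diameter, z = 5 to 50 mm. Collar: 48 mm disc, z = 0 to 5. Cork taper: 31 mm diameter at z = 0, 22 mm at z = -38. It starts loose in the stand's slanted hole, axis about 32 degrees from vertical, handle leaning to the stand's -x side.
- stopper_tip (a point): Centre of the stopper's narrow end, 38 mm below its collar's underside.
- stand: Fixed dark wooden stand for the stopper, foot 100 x 85 mm; a 75 x 75 x 24 mm board on it slopes 32 degrees, lower towards the stand's -x side, which faces roughly to the robot's left (+y). Origin: centre of the foot's underside, on the table; z up. The board's sides are along its x and y.
- stand_hole (a point): Centre of the mouth of the through hole (33 mm diameter) in the sloping board's upper face, 80 mm above the table; its axis is square to the board, 32 degrees from vertical. The axes of this point are those of the stand.
- flask: The wide-necked clear glass flask: loose, 600 g, round body of 104 mm diameter, 150 mm tall, z up. Origin: centre of its underside. The neck is a straight tube, 41 mm outside (46 mm at the lip) and 33 mm inside diameter, at least 48 mm deep.
- flask_mouth (a point): Centre of the wide-necked flask's mouth at the rim, 150 mm above its underside, z along the neck upwards. With the stopper home, its collar's underside (stopper origin) is at this point.
- narrow_flask: Bystander: clear glass flask, loose, 500 g, body 84 mm in diameter, 160 mm tall, neck 25 mm outside and 17 mm inside: too narrow for the stopper. Origin: centre of its underside. It and the wide-necked flask stand side by side, either one on the left.
- sprayer: White ceramic room-spray bottle, screwed to the table by a 90 mm steel foot disc; body 66 mm in diameter, a collar at 126 mm. Origin: centre of its underside; z up. Its cap is above.
- cap_top (a point): Centre of the top face of the sprayer's round flat steel cap (36 mm diameter, 26 mm tall), 165 mm above the table when up. It moves straight down with the cap.
- spray_cap (a joint): How far the sprung cap is pressed down, m: 0 up, 0.012 at its stop. The spring needs 1.8 N to start and 9 N at the stop, and returns the cap by itself.
- skittle: Bystander: dark turned wooden skittle, loose, 162 mm tall, 64 mm in diameter, 300 g. Origin: centre of its underside.
- tin: Bystander: dark steel tin box, loose, 84 x 114 x 50 mm, 450 g, long side along its y. Origin: centre of its underside.
Not all that is in view belongs to the job. What is shaped like the sprayer but orange or purple is not meant.

How it is judged:
On the way, in this order (a step that is already met when the one before it is completed fails the run):
1. the stopper's taper is lowered at least 10 mm into the wide neck while the fingers hold it (z of stopper_tip in the frame of flask_mouth below -0.01 m and horizontal distance between stopper_tip and flask_mouth below 0.012 m and contact force between the fingers and stopper above 0.5 N), for 0.04 s.
2. the stopper is home in the wide neck and let go (z of stopper in the frame of flask_mouth below 0.003 m and horizontal distance between stopper and flask_mouth below 0.005 m and angle between the z axis of stopper and the z axis of flask, either way round below 0.07 rad and contact force between the fingers and stopper below 0.1 N), for 0.2 s.
3. the spray cap is pressed down (at least 7 of its 12 mm) (value of joint spray_cap above 0.007 m), for 0.04 s.
4. the spray cap has sprung back up (value of joint spray_cap below 0.002 m), for 0.1 s.
At the end, for the whole second after the job is handed in: Stopper home in the wide-necked flask (collar within 3 mm of the rim, 5 mm of centre, 4 degrees), let go; flask upright within 3.4 degrees, both at rest; cap up within 2 mm; narrow-necked flask, skittle and tin upright (5.7 degrees), within 30 mm of their places (all of step 2 and angle between flask's own z axis and vertical below 0.06 rad and linear speed of each of flask, stopper below 0.02 m/s and value of joint spray_cap below 0.002 m and distance of each of narrow_flask, skittle, tin from where it was at the start of the episode below 0.03 m and angle between each of narrow_flask, skittle, tin's own z axis and vertical below 0.1 rad); the robot touches nothing.
It fails at once if the wide-necked flask is tipped over (17 degrees) (angle between flask's own z axis and vertical above 0.3 rad).
It fails at once if the narrow-necked flask is moved by more than 30 mm (distance of narrow_flask from where it was at the start of the episode above 0.03 m).
It fails at once if the skittle is moved by more than 30 mm (distance of skittle from where it was at the start of the episode above 0.03 m).
It fails at once if the tin box is moved by more than 30 mm (distance of tin from where it was at the start of the episode above 0.03 m).
It also fails if it takes over 53 s, if anything falls off the work surface, if the arm or the gripper's body presses on something with over 40 N, if the wrist force passes 120 N, or if a joint passes its speed limit or range.

ROBOT

A 6-joint arm with a two-finger parallel gripper is mounted at the origin on the work surface. World frame = base frame: x ahead of the robot, y to its left, z up, the work surface at z = 0. Lengths are in m, angles in rad, forces in N, time in s.
With the tool pointing down it reaches from about 0.35 to 0.8 m from the base axis. Payload 7.3 kg.
Tool frame: the origin (TCP) lies between the finger pads; the fingertips stand 19 mm ahead of it and the grasp point (between the pads) is the TCP; z points along the fingers, y is the line along which they close (so a half turn about z gives the same grasp; the last joint's range is limited). The gripper opens to 85 mm and grips with 20 to 120 N. Pads are 22 mm wide; open, the fingers measure 114 mm over their backs; the gripper's body (76 mm by 85 mm) begins 54 mm behind the grasp point. The pads swing forward as they close: fully open they stand 13 mm farther back than shut.
Start: joints at [-1.266, 0.342, 1.524, -0, 1.275, -0.146], TCP at [0.229, -0.473, 0.25] pointing down, gripper open.
Joint ranges: [-2.53, 2.53], [-0.77, 2.02], [0.04, 2.7], [-1, 4.14], [0.28, 2.66], [-3.11, 3.11]. Speed limits (rad/s): [2.57, 2.57, 3.14, 3.14, 3.14, 3.14].

INTERFACE

Orientations are given as a unit quaternion [w, x, y, z].
In Python, from rig import r gives the robot as it stands.
- The arm moves only by the shell command python3 -m jog 'ROWS' [FORCE]. ROWS is JSON, a list of rows, each an object of numbers: "jaw": the opening, from 0 (shut) to 1 (fully open); "tx", "ty", "tz": the shift along the tool's x, y, z normalised to -1 to 1, where 1 is 12 cm; "twist": the turn about the tool's z normalised to -1 to 1, where 1 is pi rad. In form: [{"jaw": .., "tx": .., "ty": .., "tz": .., "twist": ..}, ...]. A call has 1 to 20 rows; each row is the pose to reach, as a shift and turn from the pose commanded when the call began, along the tool's axes at that moment, turning the shorter way round; what a row does not reach only later rows make up. A row lasts 1/8 s, in which the tool goes at most 62.5 mm and 10.7 degrees, less where a joint would pass 70% of its speed; a pose out of reach is approached as far as the arm can. A call with a number of a shift or a turn outside -1 to 1 is refused whole. A call with a gripper value outside its range is refused whole. The fingers move at their own pace and stop on an object; FORCE is the grip in N (left out, the last holds). Time passes only in rows, so rows that repeat a pose let the fingers close. It gives the time, the measured TCP pose, the force, the opening and the grip force at its end, in the units of the state.
- r.get_obs(): the state, without advancing time (a new reading comes with each control period).
- r.camera(name): name is "scene" or "top" or "wrist"; returns (picture, depth): 480x640x3 uint8, red, green, blue; 480x640 float32, m along the optical axis (not along the pixel's ray), 0 where there is no reading.
- r.camera_model(name): a dict with "mtx" (3x3 intrinsics, pixels), "dist_coeffs" ([k1, k2, p1, p2, k3] as OpenCV has them; the pictures are not rectified), "rvec" (rotation vector, rad) and "tvec" (3), from world to camera coordinates, as OpenCV has them. Camera axes: x right, y down, z forward; pixel columns grow to the right and rows downward; lengths in m; the calibration is good to about 2 mm. A picture is of the moment at which its call begins: read the wrist's pose just before it. camera_model takes no time and is no camera call; for the wrist camera it gives the pose at the moment of the call.
- r.job_done(): hands the job in; it is judged then, once.
The state is a dict: "time": time; "q": joint angles; "joint_vel": joint speeds; "joint_efforts": joint torques, N m; "eef_pos": TCP position; "orientation": TCP orientation; "force": force on the tool from outside, world axes, zero at the start; "ft_torque": the same for the moment, N m; "width": finger opening in m; "grip_force": force on a finger pad.
Only numpy, scipy, OpenCV 4.12 (cv2) and the standard library are available. Lean on these libraries where they do the work, as an engineer would, in place of code of your own. Each camera call takes 0.05 s, during which the arm holds its last target. There are 200 camera calls.

## Working session

There is one attempt and no reset: what is moved stays moved. The work goes in short steps, Python scripts to look and compute and a shell command to move; the robot and the scene stay as the last step left them, time stands still between calls to the robot, and variables do not carry over. Pictures are saved under pics/ and viewed, at most 10 in all, crops included, and the job is handed in when it is done.

```bash
ls; mkdir -p pics
python3 - <<'E'
from rig import r
import cv2,numpy as np
for n in("scene","top"):
    p,d=r.camera(n); cv2.imwrite(f"pics/{n}0.png",p[:,:,::-1]); np.savez(f"{n}0.npz",p=p,d=d)
    m=r.camera_model(n); print(n,m)
print(r.camera_model("wrist"))
print(r.get_obs())
E
```

```text
pics
scene {'mtx': array([[436.73055355,   0.        , 323.24796042],
       [  0.        , 436.73055355, 241.25398679],
       [  0.        ,   0.        ,   1.        ]]), 'dist_coeffs': array([-0.04612655,  0.        ,  0.        ,  0.        ,  0.        ]), 'rvec': array([ 2.12994676,  1.00974074, -0.46239924]), 'tvec': array([-0.23674282, -0.23200769,  1.51534906])}
top {'mtx': array([[535.85168855,   0.        , 318.51227507],
       [  0.        , 535.85168855, 241.10430432],
       [  0.        ,   0.        ,   1.        ]]), 'dist_coeffs': array([-0.01127351,  0.        ,  0.        ,  0.        ,  0.        ]), 'rvec': array([ 2.15959027, -2.20409155,  0.05263367]), 'tvec': array([-0.0594815 ,  0.5169122 ,  1.35052615])}
{'mtx': array([[405.48246011,   0.        , 315.16164886],
       [  0.        , 405.48246011, 242.24796249],
       [  0.        ,   0.        ,   1.        ]]), 'dist_coeffs': array([-0.05454644,  0.        ,  0.        ,  0.        ,  0.        ]), 'rvec': array([-2.41846641,  1.51629941,  0.25249101]), 'tvec': array([-0.52321229, -0.04128139,  0.38088548])}
{'time': 0.1, 'q': array([-1.26600171e+00,  3.42676254e-01,  1.52491340e+00,  2.85801304e-06,
        1.27537450e+00, -1.45999332e-01]), 'joint_vel': array([ 0.0008695 , -0.00151286, -0.00140365, -0.00159609,  0.0010492 ,
       -0.00133216]), 'joint_efforts': array([ 1.21183264e-03, -4.34447372e+01, -2.46489841e+01, -1.56466285e-04,
        4.60555937e-03, -1.60839090e-05]), 'eef_pos': array([ 0.22865635, -0.47223507,  0.24968621]), 'orientation': array([-6.83695528e-04,  9.74705326e-01,  2.23492856e-01, -5.30270355e-05]), 'force': array([-0.01151026,  0.6747417 , -0.19943   ]), 'ft_torque': array([ 0.00165431, -0.03114702, -0.00310378]), 'grip_force': 0.0, 'width': 0.08522124286745796}
```

View pics/scene0.png

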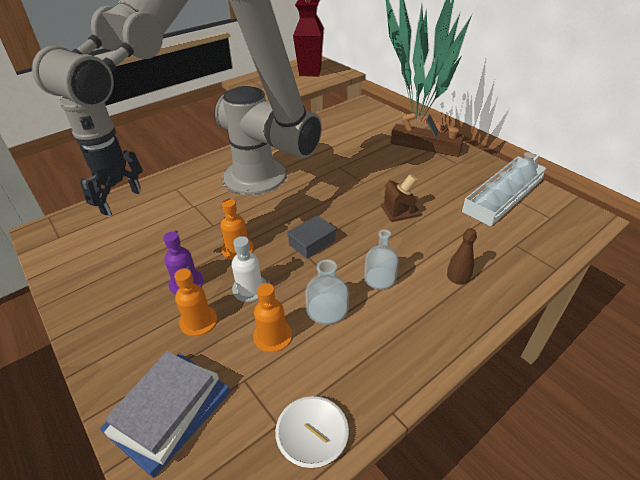

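View pics/top0.png

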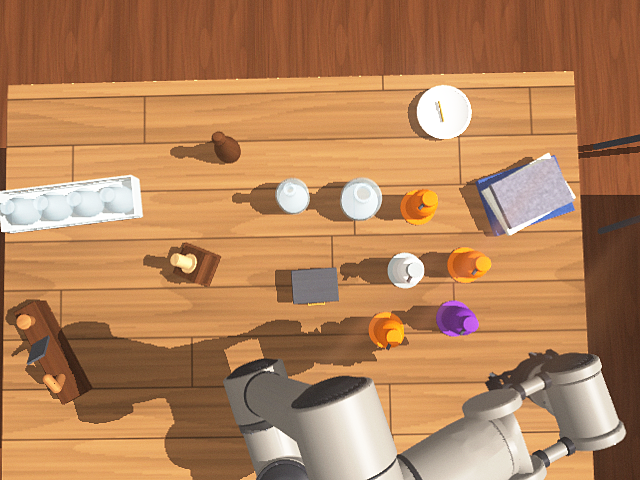

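Scene view: stopper handle at (408,184) in its stand, wide flask with its mouth at (327,266), narrow flask at (381,235) and white sprayer with its cap at (241,243). The tin is at (313,236) and the skittle at (463,255).
Top view: stopper (182,260), wide flask (361,199), narrow flask (292,196), white sprayer (406,270).

What could be confused:
- **Wide flask:** the narrow flask at top (292,196), or the glasses in the tray (20-130,205). I choose (361,199) for its wider body and neck.
- **Sprayer:** orange ones at (419,206), (469,264), (387,330) and purple at (457,318). I choose the white one at (406,270).
- **Stopper:** the skittle at (227,148), or the wooden pieces in the planter at (24,322). I choose (182,260), the pale handle in the dark stand.

```bash
cat > h.py <<'E'
import numpy as np,cv2
from rig import r
def ray(m,uv):
    R=cv2.Rodrigues(np.array(m["rvec"]))[0]; n=cv2.undistortPoints(np.array([[uv]],float),m["mtx"],m["dist_coeffs"])[0,0]
    return -R.T@m["tvec"], R.T@np.array([n[0],n[1],1.])
def plane(m,uv,z):
    o,d=ray(m,uv); return o+d*(z-o[2])/d[2]
def tri(L):  # [(m,uv),...] -> point, residual m
    A=np.zeros((3,3));b=np.zeros(3);S=[]
    for m,uv in L:
        o,d=ray(m,uv);d=d/np.linalg.norm(d);P=np.eye(3)-np.outer(d,d);A+=P;b+=P@o;S.append((o,P))
    x=np.linalg.solve(A,b);return x,[float(np.linalg.norm(P@(x-o))) for o,P in S]
def proj(m,X): return cv2.projectPoints(np.array([X],float),m["rvec"],m["tvec"],m["mtx"],m["dist_coeffs"])[0][0,0]
def pix(m,d,uv):
    o,v=ray(m,uv);return o+v*d[int(uv[1]),int(uv[0])]
E
python3 - <<'E'
from h import *
np.set_printoptions(precision=4,suppress=True)
T=r.camera_model("top");S=r.camera_model("scene")
for n,a,b in [("handle end",(177,260),(410,179)),("cap",(407,269),(241,243)),("wide mouth",(363,192),(327,266)),("narrow mouth",(290,189),(385,235))]:
    print(n,*tri([(T,a),(S,b)]))
d=np.load("top0.npz")["d"]
for n,uv in [("handle",(178,260)),("board",(207,262)),("cap",(407,269)),("tin",(315,285)),("oranges",(424,199)),("o2",(481,266)),("o3",(394,334)),("pur",(466,321)),("skit",(218,138)),("flaskmouth",(363,192))]: print(n,pix(T,d,uv))
W=r.camera_model("wrist");R=cv2.Rodrigues(W["rvec"])[0];o=r.get_obs()
from scipy.spatial.transform import Rotation as Ro
q=o["orientation"];Rt=Ro.from_quat([*q[1:],q[0]]).as_matrix()
print("tool axes\n",Rt,"\ncam in tool",Rt.T@(-R.T@W["tvec"]-o["eef_pos"]),"\n",Rt.T@R.T)
t=cv2.imread("pics/top0.png")[130:330,130:490];s=cv2.imread("pics/scene0.png")[160:340,210:440]
t=cv2.resize(t[90:170,20:110],None,fx=5,fy=5);u=cv2.resize(cv2.imread("pics/scene0.png")[165:225,370:430],None,fx=5,fy=5)
c=np.zeros((400,750,3),np.uint8);c[:400,:450]=t;c[:300,450:]=u
cv2.imwrite("pics/crop1.png",c)
E
```

```text
handle end [0.4688 0.2628 0.1116] [0.0040508853433751804, 0.00405088534337512]
cap [ 0.4341 -0.2816  0.1498] [0.009797585616193505, 0.009797585616193634]
wide mouth [ 0.6175 -0.1786  0.149 ] [0.001955155894717204, 0.001955155894717161]
narrow mouth [ 0.6282 -0.0093  0.1527] [0.0009874162103801747, 0.0009874162103801758]
handle [0.4708 0.258  0.1315]
board [0.466  0.1996 0.0879]
cap [ 0.4389 -0.2712  0.1617]
tin [ 0.4048 -0.0596  0.0492]
oranges [ 0.5966 -0.3135  0.1689]
o2 [ 0.4422 -0.437   0.1669]
o3 [ 0.2942 -0.2369  0.1681]
pur [ 0.32   -0.3984  0.1686]
skit [0.7498 0.1554 0.1632]
flaskmouth [ 0.6403 -0.187   0.0089]
tool axes
 [[ 0.9001  0.4357 -0.0004]
 [ 0.4357 -0.9001  0.0013]
 [ 0.0002 -0.0014 -1.    ]] 
cam in tool [ 0.0831 -0.001  -0.1233] 
 [[-0.0003 -0.9469 -0.3216]
 [ 1.     -0.0002 -0.0005]
 [ 0.0004 -0.3216  0.9469]]
```

View pics/crop1.png

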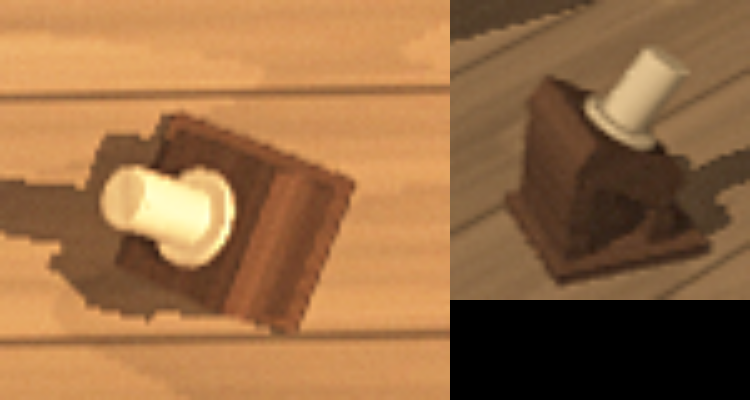

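The crop confirms the stopper: pale handle and collar in the dark sloping board, leaning to image-left, with the board edges at about 21° in the top view. I'll turn the tool to line up with the stand and travel at height, looking from the wrist on the way.

```bash
cat >> h.py <<'E'
from scipy.spatial.transform import Rotation as Ro
def tool():
    o=r.get_obs();q=o["orientation"];return np.array(o["eef_pos"]),Ro.from_quat([*q[1:],q[0]]).as_matrix()
def go(*Xs):   # print normalised tool shifts to world points
    p,R=tool()
    for X in Xs: print("to",X,"->",np.round(R.T@(np.array(X)-p)/.12,3),"yaw",np.degrees(np.arctan2(R[1,0],R[0,0])).round(2))
E
python3 -m jog '[{"jaw":1,"tx":0.83,"ty":-0.36,"tz":-0.83,"twist":-0.24},{"jaw":1,"tx":0.83,"ty":-0.36,"tz":-0.83,"twist":-0.24},{"jaw":1,"tx":0.83,"ty":-0.36,"tz":-0.83,"twist":-0.24},{"jaw":1,"tx":0.83,"ty":-0.36,"tz":-0.83,"twist":-0.24},{"jaw":1,"tx":0.83,"ty":-0.36,"tz":-0.83,"twist":-0.24}]'
python3 -c "
from h import *
go((.40,-.30,.36),(.5,-.2,.36))"
```

```text
time: 0.72
eef_pos: [0.2997, -0.39, 0.3497]
orientation: [-0.0, 0.824, 0.566, -0.0]
force: [-1.5, 0.6, -0.1]
width: 0.0854
grip_force: 0.0
to (0.4, -0.3, 0.36) -> [ 1.     0.511 -0.085] yaw 68.97
to (0.5, -0.2, 0.36) -> [ 2.076  0.99  -0.085] yaw 68.97
```

```bash
python3 -m jog '[{"jaw":1,"tx":0.5,"ty":0.3,"tz":-0.04},{"jaw":1,"tx":1,"ty":0.6,"tz":-0.08},{"jaw":1,"tx":1,"ty":0.6,"tz":-0.08}]' | head -2
python3 -m jog '[{"jaw":1,"tx":0.5,"ty":0.4},{"jaw":1,"tx":1,"ty":0.8},{"jaw":1,"tx":1,"ty":0.8}]' | head -2
python3 - <<'E'
from h import *
m=r.camera_model("wrist");p,d=r.camera("wrist");np.savez("w1.npz",p=p,d=d,**m);cv2.imwrite("pics/w1.png",p[:,:,::-1])
go((.5,-.1,.36),(.5,.2,.36),(.6,-.12,.36))
E
```

```text
to (0.5, -0.1, 0.36) -> [ 2.858  0.685 -0.086] yaw 68.84
to (0.5, 0.2, 0.36) -> [ 5.189 -0.217 -0.085] yaw 68.84
to (0.6, -0.12, 0.36) -> [ 3.003  1.523 -0.087] yaw 68.84validation failed for argument at $[0]...
validation failed for argument at $[0]...
```

View pics/w1.png

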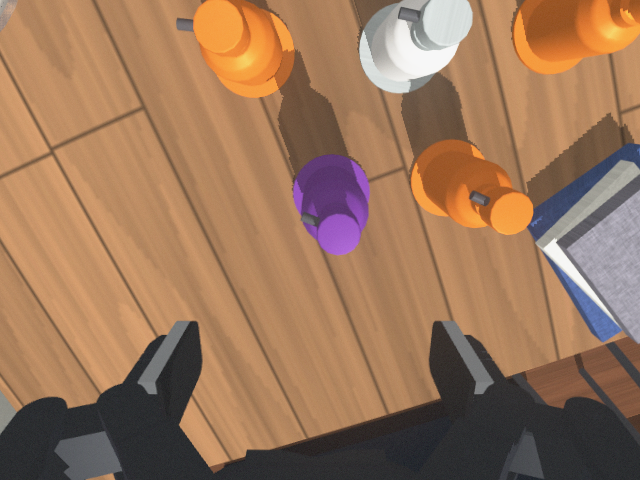

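The jogs were refused because a row needs all five numbers. This view, from the old pose, shows the white sprayer's cap at (446,20), purple at (338,232) and orange at (220,25), (511,212) and (610,25).

```bash
python3 -m jog '[{"jaw":1,"tx":0.5,"ty":0.3,"tz":-0.04,"twist":0},{"jaw":1,"tx":1,"ty":0.6,"tz":-0.08,"twist":0},{"jaw":1,"tx":1,"ty":0.6,"tz":-0.08,"twist":0}]' | sed -n 2p
python3 -m jog '[{"jaw":1,"tx":0.5,"ty":0.4,"tz":0,"twist":0},{"jaw":1,"tx":1,"ty":0.8,"tz":0,"twist":0},{"jaw":1,"tx":1,"ty":0.8,"tz":0,"twist":0}]' | sed -n 2p
python3 - <<'E'
from h import *
m=r.camera_model("wrist");p,d=r.camera("wrist");np.savez("w2.npz",p=p,d=d,**m);cv2.imwrite("pics/w2.png",p[:,:,::-1])
go((.5,-.1,.36),(.5,.2,.36),(.6,-.12,.36))
E
```

```text
eef_pos: [0.4116, -0.3022, 0.3591]
eef_pos: [0.5439, -0.2254, 0.3584]
to (0.5, -0.1, 0.36) -> [ 0.829 -0.724 -0.015] yaw 69.02
to (0.5, 0.2, 0.36) -> [ 3.164 -1.619 -0.01 ] yaw 69.02
to (0.6, -0.12, 0.36) -> [ 0.972  0.114 -0.016] yaw 69.02
```

View pics/w2.png

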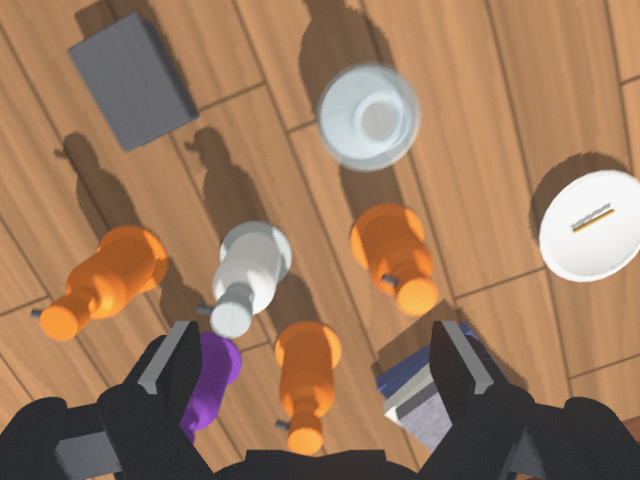

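Wide flask's mouth at (381,118), white cap at (231,318), tin at (132,80). Moving on towards the stand with another look on the way.

```bash
python3 -m jog '[{"jaw":1,"tx":0.5,"ty":-0.2,"tz":0,"twist":0},{"jaw":1,"tx":1,"ty":-0.4,"tz":0,"twist":0},{"jaw":1,"tx":1,"ty":-0.4,"tz":0,"twist":0}]' | sed -n 2p
python3 - <<'E'
from h import *
m=r.camera_model("wrist");p,d=r.camera("wrist");np.savez("w3.npz",p=p,d=d,**m)
cv2.imwrite("pics/w3.png",p[:,:,::-1])
E
python3 -m jog '[{"jaw":1,"tx":0.5,"ty":-0.3,"tz":0,"twist":0},{"jaw":1,"tx":1,"ty":-0.6,"tz":0,"twist":0},{"jaw":1,"tx":1,"ty":-0.6,"tz":0,"twist":0}]' | sed -n 2p
python3 - <<'E'
from h import *
m=r.camera_model("wrist");p,d=r.camera("wrist");np.savez("w4.npz",p=p,d=d,**m)
cv2.imwrite("pics/w4.png",p[:,:,::-1])
a=cv2.imread("pics/w3.png");a=cv2.resize(a,(400,300));b=cv2.resize(p[:,:,::-1],(400,300))
cv2.imwrite("pics/w34.png",np.hstack([a,b]))
go((.45,.2,.3),(.5,.2,.36))
E
```

```text
eef_pos: [0.5399, -0.0947, 0.3596]
eef_pos: [0.5158, 0.0415, 0.3595]
to (0.45, 0.2, 0.3) -> [ 1.034 -0.984  0.496] yaw 69.04
to (0.5, 0.2, 0.36) -> [ 1.184 -0.595 -0.004] yaw 69.04
```

View pics/w34.png

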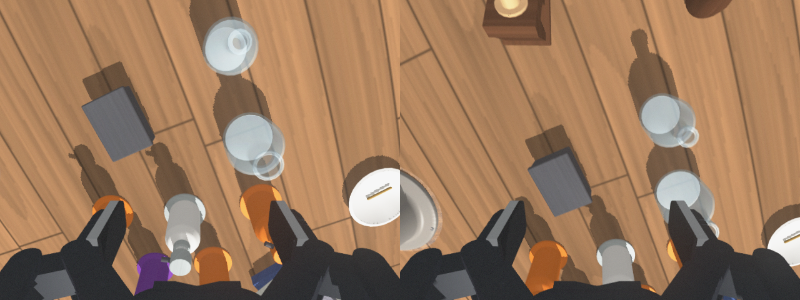

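Left half (w3): wide mouth at full-size (429,264), narrow mouth at (382,67). Right half (w4): the stand is at the top edge, nearly square to the tool.

```bash
python3 -m jog '[{"jaw":1,"tx":0.5,"ty":-0.4,"tz":0.2,"twist":0},{"jaw":1,"tx":0.95,"ty":-0.85,"tz":0.4,"twist":0},{"jaw":1,"tx":0.95,"ty":-0.85,"tz":0.4,"twist":0},{"jaw":1,"tx":0.95,"ty":-0.85,"tz":0.4,"twist":0}]' | sed -n 2p
python3 - <<'E'
from h import *
np.set_printoptions(precision=4,suppress=True)
m=r.camera_model("wrist");p,d=r.camera("wrist");np.savez("w5.npz",p=p,d=d,**m)
w2=np.load("w2.npz");w3=np.load("w3.npz")
print("wide",*tri([(w2,(381,118)),(w3,(429,264))]))
print("cap",*tri([(w2,(231,318)),(w3,(288,427))]))
a=p[:,:,::-1];h=cv2.resize(a,(400,300))
c=cv2.resize(w3["p"][190:310,370:490,::-1],(200,200));e=cv2.resize(w2["p"][70:170,320:440,::-1],(200,200))
cv2.imwrite("pics/w5.png",np.hstack([cv2.resize(a,(560,420)),cv2.copyMakeBorder(np.vstack([c,e]),0,20,0,0,0)]))
E
```

```text
eef_pos: [0.4617, 0.1833, 0.3105]
wide [ 0.6161 -0.1737  0.1565] [0.0011656444538750532, 0.0011656444538749137]
cap [ 0.4389 -0.2857  0.1674] [0.0015271351792135047, 0.001527135179213465]
```

View pics/w5.png

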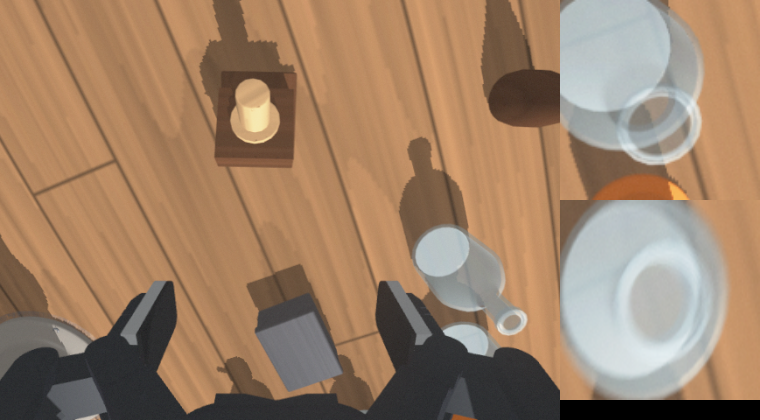

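Stopper handle end at full-size (289,104), collar at (291,139), leaning almost straight along tool +x. The crops put the wide rim at (430.6,265.6) in w3 and (380,117.5) in w2. Now the stopper axis from the board plane and a circle fit.

```bash
cat > st.py <<'E'
from h import *
from scipy.optimize import least_squares
np.set_printoptions(precision=4,suppress=True)
def cloud(m,p,d,box):
    x0,y0,x1,y1=box; v,u=np.mgrid[y0:y1,x0:x1];uv=np.stack([u.ravel(),v.ravel()],1)
    R=cv2.Rodrigues(np.array(m["rvec"]))[0];n=cv2.undistortPoints(uv[:,None].astype(float),m["mtx"],m["dist_coeffs"])[:,0]
    z=d[uv[:,1],uv[:,0]];P=(np.c_[n,np.ones(len(n))]*z[:,None]-m["tvec"])@R
    return P,cv2.cvtColor(p,cv2.COLOR_RGB2HSV)[uv[:,1],uv[:,0]].astype(int),uv
def plane_fit(P,n=3):
    for _ in range(8):
        c=P.mean(0);N=np.linalg.svd(P-c)[2][2];e=(P-c)@N;P=P[abs(e)<max(.0015,1.5*e.std())]
    return c,N*np.sign(N[2]),len(P)
E
python3 - <<'E'
from st import *
w=np.load("w5.npz");P,H,uv=cloud(w,w["p"],w["d"],(235,70,350,195))
pale=(H[:,2]>150)&(H[:,1]<125)&(abs(H[:,0]-22)<10); print("pale",pale.sum(),uv[pale].mean(0))
dark=(H[:,2]<120)&(P[:,2]>.055)&(P[:,2]<.1)
c,N,k=plane_fit(P[dark]);print("board",c,N,k,"tilt",np.degrees(np.arccos(N[2])),"lean yaw",np.degrees(np.arctan2(N[1],N[0])))
Q=P[pale];h=(Q-c)@N;print("h pct",np.percentile(h,[1,10,50,90,99]))
e1=np.cross(N,[0,0,1]);e1/=np.linalg.norm(e1);e2=np.cross(N,e1)
def circ(sel,rad):
    X=np.c_[(Q[sel]-c)@e1,(Q[sel]-c)@e2]
    s=least_squares(lambda a:np.hypot(X[:,0]-a[0],X[:,1]-a[1])-rad,X.mean(0),loss="soft_l1",f_scale=.001);return s.x,np.sqrt((s.fun**2).mean()),sel.sum()
for a,b in((.010,.025),(.025,.042),(.010,.044)):
    s,f,k=circ((h>a)&(h<b),.015);print(a,b,s,f,k,"axis pt at board",c+s[0]*e1+s[1]*e2)
top=h>.047;print("end face",Q[top].mean(0),top.sum())
g=c+s[0]*e1+s[1]*e2
for l in(0,.036,.04,.05):print(l,g+l*N)
E
```

```text
pale 5830 [297.7031 137.3383]
board [0.4601 0.2377 0.0833] [0.2004 0.4895 0.8487] 3983 tilt 31.933616617100885 lean yaw 67.73409570754056
h pct [-0.1025 -0.0965  0.0042  0.0498  0.051 ]
0.01 0.025 [-0.0007  0.0083] 0.0002980460682939025 310 axis pt at board [0.462  0.2444 0.0789]
0.025 0.042 [-0.0007  0.0083] 0.0003329038112455988 401 axis pt at board [0.4621 0.2445 0.0789]
0.01 0.044 [-0.0007  0.0083] 0.000318320476756535 761 axis pt at board [0.4621 0.2445 0.0789]
end face [0.4721 0.2672 0.1281] 1134
0 [0.4621 0.2445 0.0789]
0.036 [0.4693 0.2621 0.1094]
0.04 [0.4701 0.2641 0.1128]
0.05 [0.4721 0.2689 0.1213]
```

Board tilt is 31.9° (32 given) and the hole mouth is at 79 mm (80 given), so the fit is sound. Going over the handle, with a check against the top view first.

Run:
```python
from h import *
T=r.camera_model("top");S=r.camera_model("scene");X=(.4721,.2689,.1213);print(proj(T,X),proj(S,X),"want ~(177,260),(410,178)")
go((.4693,.2621,.17),(.4693,.2621,.1094))
```

```text
[174.58561178 259.67177412] [414.02825415 175.77597265] want ~(177,260),(410,178)
to (0.4693, 0.2621, 0.17) -> [ 0.642 -0.186  1.175] yaw 68.98
to (0.4693, 0.2621, 0.1094) -> [ 0.642 -0.186  1.68 ] yaw 68.98
```

The projections match the crop's end face, (175,257) in the top view and (413.6,177.4) in the scene view.

```bash
python3 -m jog '[{"jaw":1,"tx":0.4,"ty":-0.12,"tz":0.4,"twist":0.007},{"jaw":1,"tx":0.642,"ty":-0.186,"tz":0.8,"twist":0.007},{"jaw":1,"tx":0.642,"ty":-0.186,"tz":1,"twist":0.007},{"jaw":1,"tx":0.642,"ty":-0.186,"tz":1,"twist":0.007}]' | sed -n 2p
python3 -c "
from h import *
go((.4693,.2621,.1094))"
```

```text
eef_pos: [0.4691, 0.2615, 0.1897]
to (0.4693, 0.2621, 0.1094) -> [0.007 0.002 0.669] yaw 67.64
```

```bash
python3 -m jog '[{"jaw":1,"tx":0,"ty":0,"tz":0.3,"twist":0},{"jaw":1,"tx":0.007,"ty":0.002,"tz":0.6,"twist":0},{"jaw":1,"tx":0.007,"ty":0.002,"tz":0.67,"twist":0},{"jaw":1,"tx":0.007,"ty":0.002,"tz":0.67,"twist":0},{"jaw":0,"tx":0.007,"ty":0.002,"tz":0.67,"twist":0},{"jaw":0,"tx":0.007,"ty":0.002,"tz":0.67,"twist":0},{"jaw":0,"tx":0.007,"ty":0.002,"tz":0.67,"twist":0},{"jaw":0,"tx":0.007,"ty":0.002,"tz":0.67,"twist":0},{"jaw":0,"tx":0.007,"ty":0.002,"tz":0.67,"twist":0},{"jaw":0,"tx":0.007,"ty":0.002,"tz":0.67,"twist":0}]' 25
python3 - <<'E'
from h import *
p,R=tool();N=np.array([.2004,.4895,.8487])
print("axis in tool /.12 per 10mm",R.T@N*.01/.12)
T=np.array([.4621,.2445,.0789])
E
```

```text
time: 4.72
eef_pos: [0.4695, 0.2645, 0.1117]
orientation: [0.0, 0.83, 0.558, 0.001]
force: [1.2, -0.8, 5.1]
width: 0.0293
grip_force: 24.7
axis in tool /.12 per 10mm [ 0.04414482  0.00011475 -0.07068308]
```

Gripped at 39 mm up the handle (opening 29.3 mm). The jog can't tilt the tool, so I'll pull the stopper out to 8 mm of depth along its axis. Then I'll swing the grip in an arc with the taper against the hole's uphill edge, which pivots the stopper upright in the pads against the fixed stand.

```bash
python3 -m jog '[{"jaw":0,"tx":0.044,"ty":0,"tz":-0.07,"twist":0},{"jaw":0,"tx":0.088,"ty":0,"tz":-0.141,"twist":0},{"jaw":0,"tx":0.132,"ty":0,"tz":-0.212,"twist":0},{"jaw":0,"tx":0.132,"ty":0,"tz":-0.212,"twist":0}]' 22
python3 -m jog '[{"jaw":0,"tx":-0.043,"ty":0,"tz":0.003,"twist":0},{"jaw":0,"tx":-0.074,"ty":0,"tz":-0.02,"twist":0},{"jaw":0,"tx":-0.104,"ty":0,"tz":-0.046,"twist":0},{"jaw":0,"tx":-0.138,"ty":0,"tz":-0.067,"twist":0},{"jaw":0,"tx":-0.171,"ty":0,"tz":-0.085,"twist":0},{"jaw":0,"tx":-0.207,"ty":0,"tz":-0.101,"twist":0},{"jaw":0,"tx":-0.243,"ty":0,"tz":-0.116,"twist":0},{"jaw":0,"tx":-0.281,"ty":0,"tz":-0.126,"twist":0},{"jaw":0,"tx":-0.319,"ty":0,"tz":-0.135,"twist":0},{"jaw":0,"tx":-0.319,"ty":0,"tz":-0.135,"twist":0}]'
python3 - <<'E'
from h import *
m=r.camera_model("wrist");p,d=r.camera("wrist");np.savez("w6.npz",p=p,d=d,**m)
q,e=r.camera("scene");np.savez("s6.npz",p=q,d=e)
q=q[:,:,::-1];p=p[:,:,::-1]
cv2.imwrite("pics/v6.png",np.hstack([cv2.resize(q[120:220,360:460],(400,400)),cv2.resize(p,(400,400))]))
E
```

```text
time: 5.22
eef_pos: [0.4755, 0.2796, 0.1373]
orientation: [0.0, 0.83, 0.558, 0.001]
force: [-0.2, -0.2, 0.4]
width: 0.0294
grip_force: 24.3
time: 6.48
eef_pos: [0.4608, 0.2433, 0.1532]
orientation: [0.0, 0.83, 0.557, 0.0]
force: [3.3, 2.4, 0.8]
width: 0.0295
grip_force: 23.2
```

View pics/v6.png

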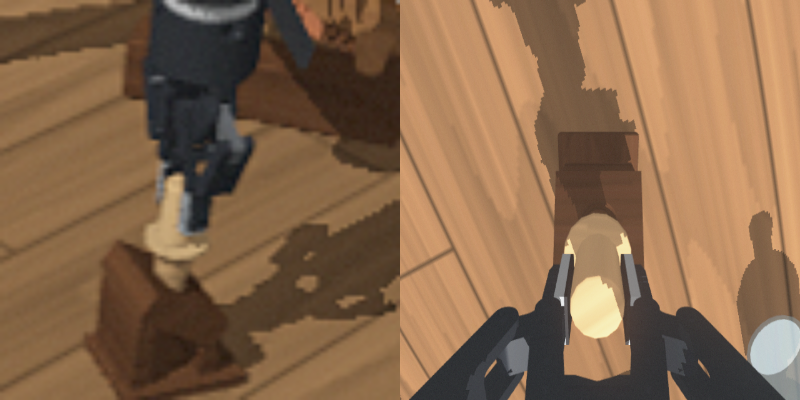

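It worked: the stopper now stands nearly upright in the pads, tip still in the hole. In the wrist view the end face is at (315,368) and the collar at (315,285). Measuring the remaining tilt.

```bash
cat > tilt.py <<'E'
from st import *
def tilt(w):
    P,H,uv=cloud(w,w["p"],w["d"],(260,240,375,410));pale=(H[:,2]>110)&(H[:,1]<140)&(abs(H[:,0]-22)<12)&(P[:,2]>.1)
    Q=P[pale];p,R=tool();top=Q[Q[:,2]>np.percentile(Q[:,2],98)-.006]
    c,N,k=plane_fit(top);B=R.T@N;b=R.T@(c-p)
    print("n",pale.sum(),"endface tool mm",b*1e3,"k",k,"tilt about y (+=handle to +x) deg",np.degrees(np.arctan2(B[0],-B[2])).round(2),"about x (+y)",np.degrees(np.arctan2(B[1],-B[2])).round(2))
    # handle sides/collar: front surface below the end face
    T=(Q-p)@R
    for lo,hi in((-8,0),(0,12),(12,24),(24,36),(36,50)):
        s=(T[:,2]*1e3>lo)&(T[:,2]*1e3<hi);print((lo,hi),s.sum(),T[s].mean(0)*1e3 if s.any() else "",(T[s,0].max()*1e3).round(1) if s.any() else "")
E
python3 - <<'E'
from tilt import *
tilt(np.load("w6.npz"))
E
```

```text
n 12035 endface tool mm [  2.5635  -0.5634 -10.893 ] k 4902 tilt about y (+=handle to +x) deg 2.61 about x (+y) -0.26
(-8, 0) 951 [12.2434  0.3738 -4.2107] 16.0
(0, 12) 1175 [12.1677  0.2728  5.7525] 15.6
(12, 24) 891 [11.5346 -0.4118 17.622 ] 15.1
(24, 36) 3258 [12.1841 -0.2036 33.4835] 23.2
(36, 50) 221 [18.6202 -0.4685 37.2708] 22.9
```

```bash
python3 -m jog '[{"jaw":0,"tx":-0.02,"ty":0,"tz":-0.003,"twist":0},{"jaw":0,"tx":-0.038,"ty":0,"tz":-0.005,"twist":0},{"jaw":0,"tx":-0.038,"ty":0,"tz":-0.005,"twist":0},{"jaw":0,"tx":-0.03,"ty":0,"tz":-0.2,"twist":0},{"jaw":0,"tx":-0.03,"ty":0,"tz":-0.6,"twist":0},{"jaw":0,"tx":-0.03,"ty":0,"tz":-1,"twist":0},{"jaw":0,"tx":-0.03,"ty":0,"tz":-1,"twist":0},{"jaw":0,"tx":-0.03,"ty":0,"tz":-1,"twist":0}]'
python3 - <<'E'
from tilt import *
m=r.camera_model("wrist");p,d=r.camera("wrist");w=dict(p=p,d=d,**m);np.savez("w7.npz",**w);tilt(w)
w2=np.load("w2.npz");w3=np.load("w3.npz");T=r.camera_model("top");S=r.camera_model("scene")
a,b=(380,117.5),(430.6,265.6)
print(*tri([(w2,a),(w3,b)]),plane(w2,a,.15),plane(w3,b,.15),plane(T,(363,192),.15),plane(S,(327,266),.15))
go((.55,.1,.30),(.60,-.06,.3),(.62,-.175,.3))
E
```

```text
time: 7.58
eef_pos: [0.4579, 0.2395, 0.2711]
orientation: [-0.0, 0.83, 0.557, -0.002]
force: [-0.1, 1.1, -1.0]
width: 0.029
grip_force: 22.7
n 12581 endface tool mm [  2.5558  -0.6076 -11.2443] k 4775 tilt about y (+=handle to +x) deg -0.29 about x (+y) -0.34
(-8, 0) 1027 [12.5147  0.0632 -4.1179] 16.2
(0, 12) 1305 [12.7612  0.1937  5.8181] 16.3
(12, 24) 1000 [12.845  -0.3228 17.6093] 16.4
(24, 36) 3584 [14.2366 -0.2279 32.6839] 25.4
(36, 50) 114 [20.6061 -0.6059 36.887 ] 25.1
[ 0.6154 -0.1725  0.1627] [0.00044815450035272803, 0.0004481545003526072] [ 0.6176 -0.1735  0.15  ] [ 0.6168 -0.1787  0.15  ] [ 0.6185 -0.177   0.15  ] [ 0.6171 -0.1808  0.15  ]
to (0.55, 0.1, 0.3) -> [-0.787  1.15  -0.245] yaw 67.76
to (0.6, -0.06, 0.3) -> [-1.863  2.04  -0.244] yaw 67.76
to (0.62, -0.175, 0.3) -> [-2.687  2.557 -0.243] yaw 67.76
```

Tilt now -0.3° with the axis at tool (+1.4,-0.3) mm. The flask mouth is good to about 4 mm so far; I'll take two better views from its near side.

```bash
python3 -m jog '[{"jaw":0,"tx":-0.3,"ty":0.2,"tz":-0.245,"twist":0},{"jaw":0,"tx":-0.7,"ty":0.45,"tz":-0.245,"twist":0},{"jaw":0,"tx":-1,"ty":0.68,"tz":-0.245,"twist":0},{"jaw":0,"tx":-1,"ty":0.68,"tz":-0.245,"twist":0}]' | sed -n 2p
python3 -m jog '[{"jaw":0,"tx":-0.4,"ty":0.27,"tz":0,"twist":0},{"jaw":0,"tx":-0.8,"ty":0.54,"tz":0,"twist":0},{"jaw":0,"tx":-1,"ty":0.68,"tz":0,"twist":0},{"jaw":0,"tx":-1,"ty":0.68,"tz":0,"twist":0}]' | sed -n 2p
python3 -m jog '[{"jaw":0,"tx":-0.4,"ty":0.27,"tz":0,"twist":0},{"jaw":0,"tx":-0.8,"ty":0.54,"tz":0,"twist":0},{"jaw":0,"tx":-1.0,"ty":0.72,"tz":0,"twist":0},{"jaw":0,"tx":-1.0,"ty":0.72,"tz":0,"twist":0}]' | sed -n 2p
python3 - <<'E'
from tilt import *
m=r.camera_model("wrist");p,d=r.camera("wrist");np.savez("w8.npz",p=p,d=d,**m);tilt(dict(p=p,d=d,**m));print(proj(m,(.617,-.177,.15)))
go((.644,-.242,.3))
E
```

```text
eef_pos: [0.489, 0.0956, 0.3002]
eef_pos: [0.5191, -0.0445, 0.3004]
eef_pos: [0.5541, -0.1875, 0.3004]
n 12482 endface tool mm [  1.5788   0.0942 -10.476 ] k 4800 tilt about y (+=handle to +x) deg -0.23 about x (+y) -0.25
(-8, 0) 1034 [11.3242  0.7494 -4.0922] 14.9
(0, 12) 1266 [11.7573  0.9496  5.7945] 15.3
(12, 24) 1009 [11.862   0.3317 17.6959] 15.5
(24, 36) 3554 [13.0031  0.3544 33.2728] 24.1
(36, 50) 182 [20.3083 -0.1216 37.1375] 24.1
[396.2191 182.835 ]
to (0.644, -0.242, 0.3) -> [-0.146  0.871  0.004] yaw 67.77
```

```bash
python3 -m jog '[{"jaw":0,"tx":-0.1,"ty":0.4,"tz":0,"twist":0},{"jaw":0,"tx":-0.15,"ty":0.87,"tz":0,"twist":0},{"jaw":0,"tx":-0.15,"ty":0.87,"tz":0,"twist":0},{"jaw":0,"tx":-0.15,"ty":0.87,"tz":0,"twist":0}]' | sed -n 2p
python3 - <<'E'
from tilt import *
m=r.camera_model("wrist");p,d=r.camera("wrist");np.savez("w9.npz",p=p,d=d,**m);print(proj(m,(.617,-.177,.15)))
out=[]
for f in("w8","w9"):
    w=np.load(f+".npz");u=proj(w,(.617,-.177,.15)).round().astype(int);x,y=u;print(f,u)
    out.append(cv2.resize(w["p"][y-60:y+60,x-60:x+60,::-1],(400,400),interpolation=cv2.INTER_CUBIC))
cv2.imwrite("pics/v89.png",np.hstack(out))
E
```

```text
eef_pos: [0.6436, -0.2413, 0.3015]
[243.8709 158.9649]
w8 [396 183]
w9 [244 159]
```

View pics/v89.png

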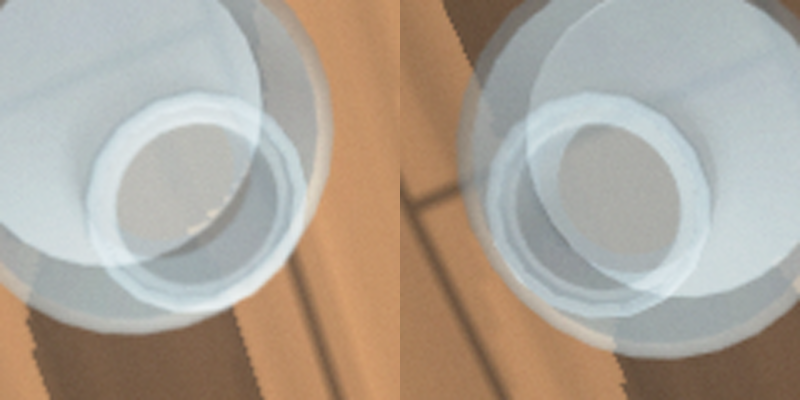

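Lip ring left at crop (197,202), i.e. w8 pixel (395.1,183.6); right at crop (198.5,205), i.e. w9 pixel (243.6,160.5). Triangulating.

Run:
```python
from tilt import *
a=np.load("w8.npz");b=np.load("w9.npz");u,v=(395.1,183.6),(243.6,160.5)
print(*tri([(a,u),(b,v)]),plane(a,u,.15),plane(b,v,.15))
X=(plane(a,u,.15)+plane(b,v,.15))/2;print(X,[proj(w,(X[0]+dx,X[1],.15))[0].round(1) for w in(a,b) for dx in(-.023,.023)])
tilt(b)
p,R=tool();tip=R@np.array([.0008,0,0]);go((X[0]-tip[0],X[1]-tip[1],.26),(X[0]-tip[0],X[1]-tip[1],.215))
```

```text
[ 0.6162 -0.1778  0.1485] [0.00020514869147241318, 0.00020514869147240732] [ 0.6161 -0.1772  0.15  ] [ 0.6164 -0.1779  0.15  ]
[ 0.6163 -0.1775  0.15  ] [np.float64(363.8), np.float64(427.5), np.float64(212.7), np.float64(274.5)]
n 12533 endface tool mm [ 3.0228 -0.4694 -9.6264] k 4680 tilt about y (+=handle to +x) deg -0.3 about x (+y) -0.14
(-8, 0) 1099 [12.6199  0.7022 -4.2393] 16.5
(0, 12) 1319 [13.1347  0.7687  5.7517] 16.6
(12, 24) 1036 [13.2666 -0.0133 17.6072] 16.6
(24, 36) 3391 [14.2623 -0.121  33.813 ] 25.7
(36, 50) 405 [17.9434 -0.7976 36.9913] 25.6
to (np.float64(0.6159568559710276), np.float64(-0.1782754509990929), 0.26) -> [ 0.402 -0.409  0.355] yaw 67.87
to (np.float64(0.6159568559710276), np.float64(-0.1782754509990929), 0.215) -> [ 0.402 -0.409  0.73 ] yaw 67.87
```

Mouth at (0.6163,-0.1775,0.1485) agrees with the 150 mm given. Moving above it, then lowering the tip in.

```bash
python3 -m jog '[{"jaw":0,"tx":0.2,"ty":-0.2,"tz":0,"twist":0},{"jaw":0,"tx":0.402,"ty":-0.409,"tz":0.1,"twist":0},{"jaw":0,"tx":0.402,"ty":-0.409,"tz":0.355,"twist":0},{"jaw":0,"tx":0.402,"ty":-0.409,"tz":0.355,"twist":0},{"jaw":0,"tx":0.402,"ty":-0.409,"tz":0.355,"twist":0}]'
python3 - <<'E'
from tilt import *
m=r.camera_model("wrist");p,d=r.camera("wrist");w=dict(p=p,d=d,**m);tilt(w);go((.616,-.1783,.215),(.616,-.1783,.19))
s,_=r.camera("scene")
cv2.imwrite("pics/v10.png",np.hstack([cv2.resize(s[170:330,260:400,::-1],(350,400)),cv2.resize(p[240:480,180:450,::-1],(450,400))]))
E
```

```text
time: 10.35
eef_pos: [0.6167, -0.1803, 0.2616]
orientation: [0.001, 0.83, 0.558, 0.001]
force: [-0.1, 0.1, -1.0]
width: 0.0293
grip_force: 22.7
n 12581 endface tool mm [  2.8751  -1.0297 -10.8093] k 4685 tilt about y (+=handle to +x) deg -0.23 about x (+y) -0.16
(-8, 0) 1020 [12.7909 -0.1832 -4.0832] 16.4
(0, 12) 1298 [13.0588 -0.0487  5.7892] 16.4
(12, 24) 1000 [13.12   -0.8366 17.7027] 16.7
(24, 36) 3561 [14.3671 -0.7881 33.0657] 25.7
(36, 50) 156 [21.0505  0.2089 37.011 ] 25.5
to (0.616, -0.1783, 0.215) -> [ 0.015 -0.015  0.389] yaw 67.76
to (0.616, -0.1783, 0.19) -> [ 0.015 -0.016  0.597] yaw 67.76
```

View pics/v10.png

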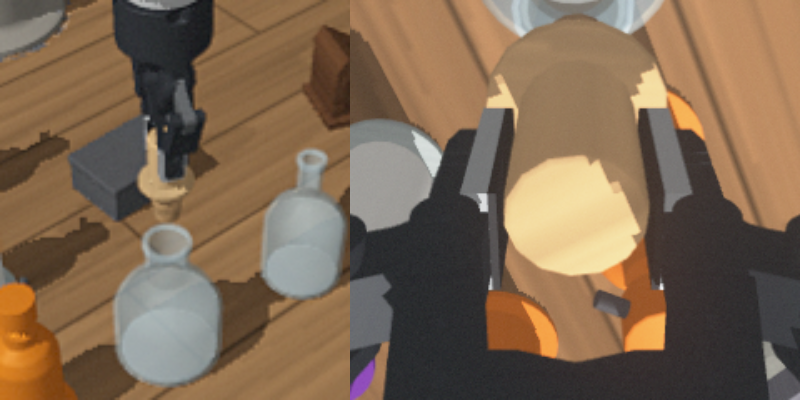

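Left: the stopper hangs upright directly over the wide neck. Right: held squarely between the pads. Lowering slowly.

```bash
python3 -m jog '[{"jaw":0,"tx":0.01,"ty":-0.013,"tz":0.1,"twist":0},{"jaw":0,"tx":0.01,"ty":-0.013,"tz":0.2,"twist":0},{"jaw":0,"tx":0.01,"ty":-0.013,"tz":0.28,"twist":0},{"jaw":0,"tx":0.01,"ty":-0.013,"tz":0.34,"twist":0},{"jaw":0,"tx":0.01,"ty":-0.013,"tz":0.39,"twist":0},{"jaw":0,"tx":0.01,"ty":-0.013,"tz":0.39,"twist":0},{"jaw":0,"tx":0.01,"ty":-0.013,"tz":0.39,"twist":0}]'
```

```text
time: 11.32
eef_pos: [0.6159, -0.1788, 0.2131]
orientation: [0.0, 0.83, 0.558, 0.0]
force: [0.5, 0.3, -1.0]
width: 0.0291
grip_force: 22.7
```

Run:
```python
from tilt import *
o=r.get_obs();print(o["force"],o["ft_torque"])
m=r.camera_model("wrist");p,d=r.camera("wrist");np.savez("w11.npz",p=p,d=d,**m);tilt(dict(p=p,d=d,**m))
s,_=r.camera("scene");t,_=r.camera("top")
cv2.imwrite("pics/v11.png",np.hstack([cv2.resize(s[210:330,280:385,::-1],(350,400)),cv2.resize(p[180:420,180:450,::-1],(450,400))]))
```

```text
[ 0.5174  0.25   -0.9983] [-0.0034  0.0146 -0.0202]
n 12577 endface tool mm [  2.6518  -0.6455 -10.743 ] k 4758 tilt about y (+=handle to +x) deg -0.36 about x (+y) -0.16
(-8, 0) 1055 [12.4836  0.1398 -4.174 ] 16.1
(0, 12) 1310 [12.8322  0.6244  5.8796] 16.5
(12, 24) 997 [12.9004 -0.3877 17.6732] 16.3
(24, 36) 3580 [14.1564 -0.32   33.0857] 25.2
(36, 50) 160 [20.8072 -0.2889 37.0469] 25.3
```

View pics/v11.png

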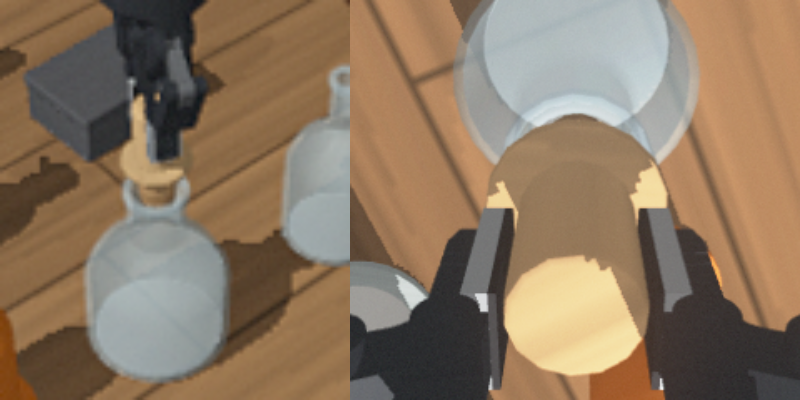

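The taper is in the neck with no contact force. That was the 11th picture, one over the limit of ten, so from here I rely on numbers only. Lowering towards the rim in small steps.

```bash
python3 -m jog '[{"jaw":0,"tx":0,"ty":0,"tz":0.05,"twist":0},{"jaw":0,"tx":0,"ty":0,"tz":0.1,"twist":0},{"jaw":0,"tx":0,"ty":0,"tz":0.14,"twist":0},{"jaw":0,"tx":0,"ty":0,"tz":0.16,"twist":0},{"jaw":0,"tx":0,"ty":0,"tz":0.16,"twist":0}]'
python3 -m jog '[{"jaw":0,"tx":0,"ty":0,"tz":0.01,"twist":0},{"jaw":0,"tx":0,"ty":0,"tz":0.015,"twist":0},{"jaw":0,"tx":0,"ty":0,"tz":0.015,"twist":0}]'
python3 -m jog '[{"jaw":0,"tx":0,"ty":0,"tz":0.01,"twist":0},{"jaw":0,"tx":0,"ty":0,"tz":0.015,"twist":0},{"jaw":0,"tx":0,"ty":0,"tz":0.015,"twist":0}]'
```

```text
time: 12.1
eef_pos: [0.6156, -0.1787, 0.1933]
orientation: [-0.0, 0.83, 0.557, -0.0]
force: [-0.1, 0.4, -1.4]
width: 0.0288
grip_force: 22.7
time: 12.48
eef_pos: [0.6157, -0.1787, 0.1918]
orientation: [0.0, 0.83, 0.557, 0.0]
force: [0.2, -1.0, -1.4]
width: 0.0293
grip_force: 22.7
time: 12.85
eef_pos: [0.6157, -0.1787, 0.1898]
orientation: [-0.0, 0.83, 0.558, -0.0]
force: [-0.5, 0.4, -0.3]
width: 0.0294
grip_force: 22.7
```

```bash
python3 -m jog '[{"jaw":0,"tx":0,"ty":0,"tz":0.005,"twist":0},{"jaw":0,"tx":0,"ty":0,"tz":0.01,"twist":0},{"jaw":0,"tx":0,"ty":0,"tz":0.01,"twist":0}]' |sed -n '2p;4p'
python3 -m jog '[{"jaw":0,"tx":0,"ty":0,"tz":0.005,"twist":0},{"jaw":0,"tx":0,"ty":0,"tz":0.01,"twist":0},{"jaw":0,"tx":0,"ty":0,"tz":0.01,"twist":0}]'|sed -n '2p;4p'
```

```text
eef_pos: [0.6157, -0.1787, 0.189]
force: [0.5, 0.9, 2.1]
eef_pos: [0.6159, -0.1786, 0.1889]
force: [-2.9, 2.0, 7.4]
```

Contact built up at z = 0.189 (expected 0.189-0.190), so the collar is on the rim. Letting go, then rising.

```bash
python3 -m jog '[{"jaw":0,"tx":0,"ty":0,"tz":-0.008,"twist":0},{"jaw":1,"tx":0,"ty":0,"tz":-0.008,"twist":0},{"jaw":1,"tx":0,"ty":0,"tz":-0.008,"twist":0},{"jaw":1,"tx":0,"ty":0,"tz":-0.008,"twist":0},{"jaw":1,"tx":0,"ty":0,"tz":-0.008,"twist":0},{"jaw":1,"tx":0,"ty":0,"tz":-0.008,"twist":0},{"jaw":1,"tx":0,"ty":0,"tz":-0.3,"twist":0},{"jaw":1,"tx":0,"ty":0,"tz":-0.7,"twist":0},{"jaw":1,"tx":0,"ty":0,"tz":-1,"twist":0},{"jaw":1,"tx":0,"ty":0,"tz":-1,"twist":0},{"jaw":1,"tx":0,"ty":0,"tz":-1,"twist":0}]'
python3 - <<'E'
from tilt import *
m=r.camera_model("wrist");p,d=r.camera("wrist");w=dict(p=p,d=d,**m);np.savez("w12.npz",**w)
X=np.array([.6163,-.1775,.2]);u=proj(m,X).astype(int);print("stopper px",u)
b=(u[0]-70,max(0,u[1]-90),u[0]+70,min(480,u[1]+70))
P,H,uv=cloud(w,p,d,b);pale=(H[:,2]>110)&(H[:,1]<140)&(abs(H[:,0]-22)<12)&(np.hypot(*(P-X)[:,:2].T)<.04)&(P[:,2]>.14)
Q=P[pale];top=Q[Q[:,2]>.192];c,N,k=plane_fit(top);print("end face",c,N,k,"tilt",np.degrees(np.arccos(N[2])))
col=Q[(Q[:,2]<.165)];print("collar",np.percentile(col[:,2],[5,50,95]),len(col),col.min(0),col.max(0))
wn=np.load("w2.npz");go((.4389,-.2857,.30))
E
```

```text
time: 14.98
eef_pos: [0.6153, -0.1786, 0.3066]
orientation: [-0.001, 0.83, 0.557, -0.0]
force: [0.3, -0.3, 0.7]
width: 0.085
grip_force: 0.0
stopper px [317 249]
end face [ 0.6163 -0.1768  0.1996] [0.0025 0.0057 1.    ] 1666 tilt 0.3558673835871564
collar [0.1533 0.1547 0.1591] 1583 [ 0.5923 -0.1985  0.1499] [ 0.6396 -0.1536  0.165 ]
to (0.4389, -0.2857, 0.3) -> [-1.383 -1.022  0.053] yaw 67.77
```

The stopper is home: end face at 199.6 mm (200 expected), tilt 0.4°, collar top at 154.7 mm. Now the sprayer: shut the jaws and look at its cap from beside it.

```bash
python3 -m jog '[{"jaw":0,"tx":-0.4,"ty":-0.22,"tz":0,"twist":0},{"jaw":0,"tx":-0.9,"ty":-0.5,"tz":0,"twist":0},{"jaw":0,"tx":-0.9,"ty":-0.5,"tz":0,"twist":0}]' | sed -n 2p
python3 -m jog '[{"jaw":0,"tx":-0.4,"ty":-0.25,"tz":0,"twist":0},{"jaw":0,"tx":-0.9,"ty":-0.52,"tz":0,"twist":0},{"jaw":0,"tx":-0.9,"ty":-0.52,"tz":0,"twist":0},{"jaw":0,"tx":-0.9,"ty":-0.52,"tz":0,"twist":0},{"jaw":0,"tx":-0.9,"ty":-0.52,"tz":0,"twist":0}]' | sed -n '2p;5p'
python3 - <<'E'
from tilt import *
m=r.camera_model("wrist");p,d=r.camera("wrist");w=dict(p=p,d=d,**m);np.savez("w13.npz",**w)
u=proj(m,(.4389,-.2857,.165)).astype(int);print(u)
P,H,uv=cloud(w,p,d,(max(0,u[0]-60),max(0,u[1]-60),u[0]+60,min(480,u[1]+60)))
s=(P[:,2]>.159)&(P[:,2]<.172)&(H[:,1]<70)&(np.hypot(P[:,0]-.4389,P[:,1]+.2857)<.035)
Q=P[s];print(s.sum(),"z",np.median(Q[:,2]),"hsv",np.median(H[s],0))
mk=np.zeros((480,640),np.uint8);mk[uv[s][:,1],uv[s][:,0]]=255;mk=cv2.morphologyEx(mk,cv2.MORPH_OPEN,np.ones((5,5)))
c=max(cv2.findContours(mk,0,1)[0],key=cv2.contourArea);e=cv2.fitEllipse(c);print(e)
X=plane(m,e[0],np.median(Q[:,2]));print("cap",X,"mean",Q.mean(0),"extent",np.ptp(Q,0)); w2=np.load("w2.npz")
print(tri([(m,e[0]),(w2,(231.5,317.5))]))
go((X[0],X[1],.21),(X[0],X[1],.185))
E
```

```text
eef_pos: [0.5164, -0.2579, 0.3064]
eef_pos: [0.4217, -0.3313, 0.3071]
width: 0.0003
[314 161]
2314 z 0.16464176351936832 hsv [ 75.   6. 230.]
((311.8872985839844, 168.17904663085938), (52.49127197265625, 53.70915222167969), 143.1207733154297)
cap [ 0.436  -0.2889  0.1646] mean [ 0.4358 -0.2891  0.1646] extent [0.0354 0.0357 0.0074]
(array([ 0.4355, -0.2905,  0.1544]), [0.00034058466881342533, 0.0003405846688134524])
to (np.float64(0.4359658752311125), np.float64(-0.2889349500022032), 0.21) -> [ 0.371 -0.023  0.81 ] yaw 67.89
to (np.float64(0.4359658752311125), np.float64(-0.2889349500022032), 0.185) -> [ 0.371 -0.023  1.019] yaw 67.89
```

Cap centre at (0.436,-0.289), top at 164.6 mm, 35.5 mm across (36 given), near-colourless, so it's the right one. Going over it.

```bash
python3 -m jog '[{"jaw":0,"tx":0.371,"ty":-0.023,"tz":0.2,"twist":0},{"jaw":0,"tx":0.371,"ty":-0.023,"tz":0.6,"twist":0},{"jaw":0,"tx":0.371,"ty":-0.023,"tz":0.92,"twist":0},{"jaw":0,"tx":0.371,"ty":-0.023,"tz":0.92,"twist":0},{"jaw":0,"tx":0.371,"ty":-0.023,"tz":0.92,"twist":0}]'
python3 -m jog '[{"jaw":0,"tx":0,"ty":0,"tz":0.04,"twist":0},{"jaw":0,"tx":0,"ty":0,"tz":0.08,"twist":0},{"jaw":0,"tx":0,"ty":0,"tz":0.12,"twist":0},{"jaw":0,"tx":0,"ty":0,"tz":0.15,"twist":0},{"jaw":0,"tx":0,"ty":0,"tz":0.15,"twist":0},{"jaw":0,"tx":0,"ty":0,"tz":0.15,"twist":0}]'
```

```text
time: 16.7
eef_pos: [0.4361, -0.2903, 0.1986]
orientation: [0.001, 0.83, 0.558, 0.0]
force: [-0.1, -0.4, 0.1]
width: -0.0
grip_force: 0.0
time: 17.45
eef_pos: [0.435, -0.2903, 0.1795]
orientation: [0.0, 0.83, 0.558, 0.0]
force: [-0.7, 0.5, 3.6]
width: -0.0005
grip_force: 2.1
```

Touching and about 3 mm down (3.6 N), as the spring rate predicts. Pressing to the stop.

```bash
python3 -m jog '[{"jaw":0,"tx":0,"ty":0,"tz":0.03,"twist":0},{"jaw":0,"tx":0,"ty":0,"tz":0.06,"twist":0},{"jaw":0,"tx":0,"ty":0,"tz":0.075,"twist":0},{"jaw":0,"tx":0,"ty":0,"tz":0.075,"twist":0},{"jaw":0,"tx":0,"ty":0,"tz":0.075,"twist":0}]' | sed -n '2p;4p'
```

```text
eef_pos: [0.4351, -0.2903, 0.1719]
force: [-3.6, 2.5, 15.0]
```

15 N exceeds the 9 N at the stop, so the cap is fully down. Releasing it straight up and checking everything.

```bash
python3 -m jog '[{"jaw":0,"tx":0,"ty":0,"tz":-0.1,"twist":0},{"jaw":0,"tx":0,"ty":0,"tz":-0.4,"twist":0},{"jaw":0,"tx":0,"ty":0,"tz":-0.8,"twist":0},{"jaw":0,"tx":-0.4,"ty":0,"tz":-1,"twist":0},{"jaw":0,"tx":-0.4,"ty":0,"tz":-1,"twist":0},{"jaw":0,"tx":-0.4,"ty":0,"tz":-1,"twist":0}]' | sed -n '1,2p;4p'
python3 - <<'E'
from tilt import *
m=r.camera_model("wrist");p,d=r.camera("wrist");w=dict(p=p,d=d,**m)
u=proj(m,(.436,-.289,.1646)).astype(int)
P,H,uv=cloud(w,p,d,(u[0]-40,max(0,u[1]-40),u[0]+40,u[1]+40));s=(np.hypot(P[:,0]-.436,P[:,1]+.289)<.013);print("cap z",np.median(P[s,2]))
m=r.camera_model("top");p,d=r.camera("top");t0=np.load("top0.npz")
D=cv2.absdiff(p,t0["p"]).max(2)
for n,(x,y) in dict(wide=(361,199),narrow=(292,196),skittle=(226,148),tin=(315,286)).items():
    print(n,"changed px",int((D[y-30:y+30,x-30:x+30]>40).sum()))
w=dict(p=p,d=d,**m);u=proj(m,(.6163,-.1775,.2)).astype(int)
P,H,uv=cloud(w,p,d,(u[0]-25,u[1]-25,u[0]+25,u[1]+25));s=(P[:,2]>.19)&(P[:,2]<.22);print("stopper end top view",P[s].mean(0),s.sum())
E
```

```text
time: 18.82
eef_pos: [0.4164, -0.334, 0.2892]
force: [-0.6, 0.9, 0.4]
cap z 0.16473837010893594
wide changed px 313
narrow changed px 3
skittle changed px 0
tin changed px 1340
stopper end top view [ 0.6163 -0.1763  0.2006] 146
```

Cap is back up at 164.7 mm and the stopper is home. The tin's change is probably the arm's shadow; checking it by depth.

Run:
```python
from tilt import *
m=r.camera_model("top");p,d=r.camera("top");t0=np.load("top0.npz")
for q,e in((t0["p"],t0["d"]),(p,d)):
    P,H,uv=cloud(m,q,e,(270,245,360,330));s=(P[:,2]>.043)&(P[:,2]<.056);print(s.sum(),P[s].mean(0),P[s].min(0),P[s].max(0),"high",(P[:,2]>.06).sum())
```

```text
1501 [ 0.4031 -0.0582  0.0506] [ 0.3588 -0.1161  0.0435] [ 0.4465 -0.0002  0.056 ] high 27
1502 [ 0.403  -0.0581  0.0508] [ 0.3588 -0.1161  0.0433] [ 0.4464 -0.0002  0.056 ] high 31
```

The tin has not moved; it was only a shadow. Handing in.

```bash
python3 -c "
from rig import r
print(r.job_done())"
```

```text
the job is handed in; nothing more can be done
None
```

The stopper is home in the wide-necked flask and let go, the spray is primed with its cap back up, the bystanders have not moved, and the job is handed in at about 19 s with no verdict shown; I viewed 11 pictures, one over your limit of 10.

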